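Date-stamp a tub on the bench coder

ROBOT

A 7-joint arm with a two-finger parallel gripper is mounted at the origin on a cart in front of the work surface, level with it; the furniture and walls round the work are solid. World frame = base frame: x ahead of the robot, y to its left, z up, the work surface at z = 0. Lengths are in m, angles in rad, forces in N, time in s.
With the tool pointing down it reaches from about 0.4 to 0.85 m from the base axis. Payload 10.4 kg.
Tool frame: the origin (TCP) lies between the finger pads; the fingertips stand 19 mm ahead of it and the grasp point (between the pads) is the TCP; x points along the fingers, y is the direction in which the jaws open and shut, and the axes are right-handed (so a half turn about x gives the same grasp; the last joint's range is limited). The gripper opens to 87 mm and grips with 3 to 60 N. Pads are 19 mm wide; open, the fingers measure 117 mm over their backs; the gripper's body (75 mm by 190 mm) begins 51 mm behind the grasp point.
Start: joints at [-1.167, 0.332, -0.065, 1.46, 0.022, 1.35, -0.088], TCP at [0.259, 0.569, 0.242] pointing down, gripper open.
Joint ranges: [-2.6, 2.6], [-0.5, 2.12], [-1.47, 1.34], [0.16, 2.42], [-1.27, 4.41], [0.06, 2.06], [-2.6, 2.6]. Speed limits (rad/s): [2.22, 2.22, 2.79, 2.79, 3.14, 3.14, 3.14].

INTERFACE

Orientations are given as a unit quaternion [x, y, z, w].
In Python, from bench import r gives the robot as it stands.
- The arm moves only by the tool drive_tool, never from a script. Its argument "motion" is a list of rows, each a list of 4 numbers: the shift along the tool's x, y, z in cm, then the turn about the tool's x in units of 5 degrees (1.0 is 5 degrees). In form: [[tx, ty, tz, twist], ...]. A call has 1 to 20 rows; each row is the pose to reach, as a shift and turn from the pose commanded when the call began, along the tool's axes at that moment; what a row does not reach only later rows make up. A row lasts 1/12 s, in which the tool goes at most 41.7 mm and 7.16 degrees, less where a joint would pass 70% of its speed; a pose out of reach is approached as far as the arm can. A call with a gripper value outside its range is refused whole. "grip" is the closure in counts, from 0 (fully open) to 255 (shut), set as the call begins (left out, the last holds). The fingers move at their own pace and stop on an object; "force" is the grip in N (left out, the last holds). Time passes only in rows, so rows that repeat a pose let the fingers close. It gives the time, the measured TCP pose, the force and the opening at its end, in the units of the state.
- r.read_state(): the state, without advancing time (a new reading comes with each control period).
- r.camera(name): name is "side" or "top"; returns the picture (400x640x3 uint8, red, green, blue); there is no depth.
- r.calibration(name): a dict with "fx", "fy", "cx", "cy" (pixels), "dist" ([k1, k2, p1, p2, k3] as OpenCV has them; the pictures are not rectified), "xyz" and "orientation" of the camera in the world. Camera axes: x right, y up, looking along -z (the intrinsics and any distortion apply to the point x, -y, -z); pixel columns grow to the right and rows downward; lengths in m; the calibration is good to about 2 mm. A picture is of the moment at which its call begins. calibration takes no time and is no camera call.
- r.close_job(): hands the job in, once; it reports no verdict.
The state is a dict: "time": time; "joint_positions": joint angles; "joint_vel": joint speeds; "joint_torque": joint torques, N m; "ee_pos": TCP position; "eef_rot": TCP orientation; "ft_force": force on the tool from outside, world axes, zero at the start; "torque": the same for the moment, N m; "width": finger opening in m.
Only numpy, scipy, OpenCV 4.12 (cv2) and the standard library are available. Lean on these libraries where they do the work, as an engineer would, in place of code of your own. Each camera call takes 0.05 s, during which the arm holds its last target.

TASK

Stamp the lid of the tub that stands in the date coder: turn the left dial (day made) to Tuesday, its second mark, and the right dial (use-by day) to Saturday, its sixth mark, counting clockwise from the long Monday mark. Then press the treadle at the front all the way down to its stop, hold it there about half a second and let it come back up; a wrong date spoils the lid, so do not press before both dials are right. Leave the tub in its nest and the shaker, the tape roll and the waiting tub where they are.

Things in the scene. Friction and masses are not known exactly. Their poses are not given: they have to be found in the camera images.
- coder: grey bench date coder, fixed to the table: base 220 x 200 mm, a column at its back, and over the base a head 170 mm deep (55 mm in front of the origin to 115 mm behind it) and 196 mm wide whose flat top is 172 mm above the table. Origin on the table under the middle of the base and under the tub; x points from its front to its back (away from the robot), y to its left, z up. The treadle sticks out in front, the two dials are on top of the head, the tub stands under the head
- prep_dial_grip (a point): point on the turning axis (vertical) of the left dial, 50 mm left of the coder's origin, on top of the head: a black pointer knob whose upright grip bar is 12 mm thick, 34 mm long and reaches from 2 mm to 32.5 mm above the round scale plate (plate top 1.5 mm above the head's top); a slimmer nose makes the knob reach 25.5 mm from the axis on the pointing side, and a white line on top runs to the nose. This point lies 10 mm below the bar's top and 22.5 mm above the scale plate
- prep_dial (a joint): angle of the left dial, rad: 0 when its nose points to the first (long, Monday) mark, at the coder's left (+y); grows clockwise seen from above, pi/6 (30 degrees) a mark, through pi/2 (fourth mark, to the coder's back, +x) to pi at the seventh mark (right). Second mark = 0.524. Friction holds it where it is left (0.05 N m)
- use_by_dial_grip (a point): the same point of the right dial, 50 mm right of the coder's origin, an identical knob and scale
- use_by_dial (a joint): angle of the right dial, rad, same meaning as the left one's. Sixth mark = 2.618
- treadle_pad (a point): middle of the upper face of the treadle's ribbed plate, 64 mm (front to back) by 90 mm (wide); it moves with the treadle: about 60 mm above the table at rest and 27 mm at the stop. It is 164 mm in front of the coder's origin at rest, and nothing stands above it
- treadle (a joint): angle of the treadle, rad: 0 at rest (up), grows as it is pressed, 0.26 at its stop. It is hinged on a level axis along the coder's y, 124 mm behind the plate's middle, so the plate goes down about 33 mm. A spring brings it back up: about 5 N at the plate's middle to start, about 10 N at the stop. It drives the print foot down on the tub's lid
- print_foot: steel print foot 38 mm across under the head, which comes down on the tub's lid when the treadle is pressed
- tub_center (a point): middle of the small tub that stands in the nest under the head, 72 mm across and 71 mm high, with a foil lid; it is not to be handled. This point is half-way up it
- tub: the same tub; origin at the centre of its underside
- shaker: glass shaker, 44 mm across, 90 mm high, left of the coder; origin at the centre of its underside
- tape: roll of masking tape lying flat, 100 mm across, 25 mm high, right of the coder; origin at the centre of its underside
- waiting_tub: second tub like the first, standing on the table left of the coder; origin at the centre of its underside

How it is judged:
By the outcome, as a careful person would: the job done as asked, in the order asked, and still so for the second after the job is handed in, with the robot touching nothing.
It also fails if it takes over 48 s, if anything falls off the work surface, if the arm or the gripper's body presses on something with over 40 N, if the wrist force passes 120 N, or if a joint passes its speed limit or range.

## Working session

There is one attempt and no reset: what is moved stays moved. The work goes in short steps, Python scripts to look and compute and a tool call to move; the robot and the scene stay as the last step left them, time stands still between calls to the robot, and variables do not carry over. Pictures are saved under pics/ and viewed, and the job is handed in when it is done.

Besides the shell and the picture viewer there is one more tool, called as name(argument=value, ...) on one line, values as JSON. drive_tool: Moves the arm, as the interface text tells. Its arguments: {"type":"object","properties":{"motion":{"type":"array","items":{"type":"array","items":{"type":"number"}}},"grip":{"type":"number"},"force":{"type":"number"}},"required":["motion"]}

```bash
ls; mkdir -p pics; python3 - <<'E'
from bench import r
import cv2
s=r.read_state()
for k,v in s.items(): print(k,v)
for n in("side","top"):
    cv2.imwrite(f"pics/{n}0.png",r.camera(n)[:,:,::-1]); print(n,r.calibration(n))
E
```

```text
pics
time 0.0
joint_positions [-1.16663368  0.33290085 -0.06469903  1.4609754   0.02163009  1.34990052
 -0.08853935]
joint_vel [-9.40981519e-05 -4.80054128e-04 -3.88081882e-04 -7.32279460e-04
 -3.12186527e-04  2.34038267e-03 -8.13081225e-05]
joint_torque [-6.16889301e-04 -6.23237014e+01  2.43045663e-02 -3.89903784e+01
 -6.13957574e-02  3.97905672e-02  1.43530228e-04]
ee_pos [0.25856264 0.56859497 0.24071956]
eef_rot [ 0.14922475  0.69114561 -0.15026541  0.69099206]
ft_force [-0.22172798  0.27006734  0.17040998]
torque [ 0.05303156 -0.02434843 -0.02917725]
width 0.087370036391399
side {'fx': 402.35527766923934, 'fy': 402.35527766923934, 'cx': 312.58064864457873, 'cy': 198.04993806852715, 'dist': array([-0.00374491,  0.        ,  0.        ,  0.        ,  0.        ]), 'xyz': array([ 0.33416156, -0.71451627,  0.44513539]), 'orientation': array([ 0.55682805, -0.0839501 , -0.13046185,  0.8160114 ])}
top {'fx': 361.57542051181946, 'fy': 361.57542051181946, 'cx': 330.43893442783906, 'cy': 195.49198432710307, 'dist': array([0.01615089, 0.        , 0.        , 0.        , 0.        ]), 'xyz': array([0.41146226, 0.01198548, 0.97999177]), 'orientation': array([-0.07257388,  0.04326675,  0.71510887, -0.69388784])}
```

View pics/side0.png

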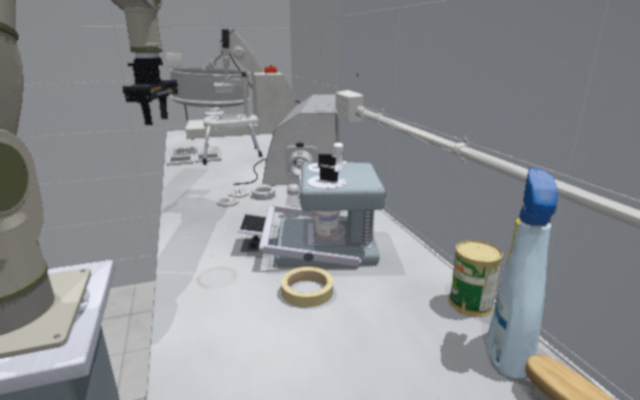

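View pics/top0.png

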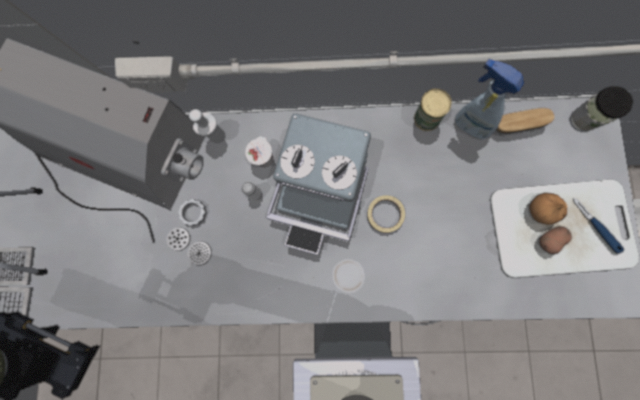

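```bash
python3 -c "
import cv2
a=cv2.imread('pics/top0.png')[60:290,220:480]
cv2.imwrite('pics/topcrop0.png',cv2.resize(a,None,fx=2.6,fy=2.6,interpolation=cv2.INTER_CUBIC))"
```

```text
(no output)
```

View pics/topcrop0.png

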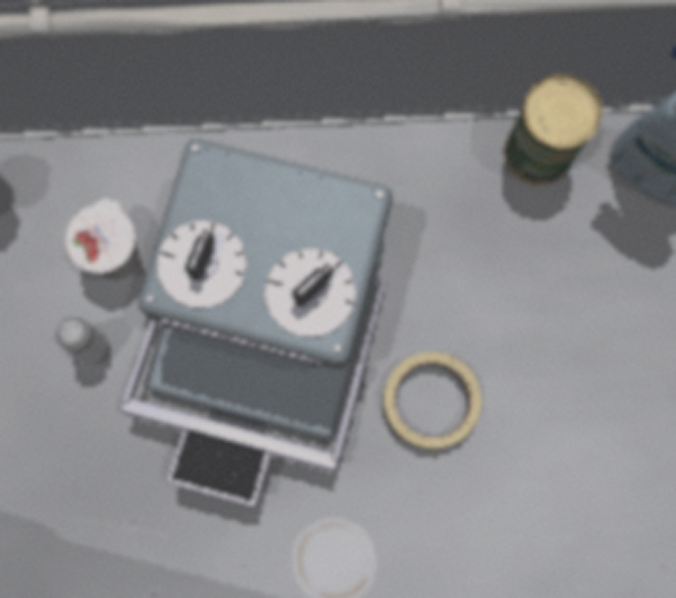

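The side view shows the coder with both knobs near px (325,170), the treadle at (253,228) and the tape at (307,286). In the top view the left dial is near (297,161) with its nose about at mark 4, the right dial near (339,172) with its nose about at mark 5, and the treadle at (305,238). The waiting tub is at (259,151) and the shaker at (249,188).

```bash
cat > h.py <<'E'
import numpy as np, cv2
from scipy.spatial.transform import Rotation as R
from bench import r
def ray(name,uv):
    c=r.calibration(name); K=np.array([[c['fx'],0,c['cx']],[0,c['fy'],c['cy']],[0,0,1]])
    p=cv2.undistortPoints(np.array(uv,float).reshape(-1,1,2),K,np.array(c['dist'])).reshape(-1,2)
    d=np.c_[p[:,0],-p[:,1],-np.ones(len(p))]
    return np.array(c['xyz']),R.from_quat(c['orientation']).apply(d)
def onplane(name,uv,z):
    o,d=ray(name,uv); return o+d*((z-o[2])/d[:,2])[:,None]
def proj(name,P):
    c=r.calibration(name); K=np.array([[c['fx'],0,c['cx']],[0,c['fy'],c['cy']],[0,0,1]])
    q=R.from_quat(c['orientation']).inv().apply(np.atleast_2d(P)-c['xyz'])*[1,-1,-1]
    return cv2.projectPoints(q,np.zeros(3),np.zeros(3),K,np.array(c['dist']))[0].reshape(-1,2)
def rect(img,cx,cy,yaw,z,half=0.16,ppm=2000):
    """top view warped onto plane z, coder axes: up=+x, left=+y"""
    n=int(2*half*ppm)
    i,j=np.meshgrid(np.arange(n),np.arange(n))
    X=(n/2-j)/ppm; Y=(n/2-i)/ppm
    c,s=np.cos(yaw),np.sin(yaw)
    P=np.stack([cx+c*X-s*Y,cy+s*X+c*Y,np.full(X.shape,z)],-1).reshape(-1,3)
    m=proj('top',P).reshape(n,n,2).astype(np.float32)
    return cv2.remap(img,m[...,0],m[...,1],cv2.INTER_CUBIC)
E
python3 - <<'E'
from h import *
img=cv2.imread('pics/top0.png')
hsv=cv2.cvtColor(img,cv2.COLOR_BGR2HSV)
m=((hsv[...,2]>185)).astype(np.uint8)
roi=np.zeros_like(m); roi[135:200,272:365]=1
m*=roi
n,l,st,ce=cv2.connectedComponentsWithStats(m)
C=[]
for i in range(1,n):
    if st[i,4]<150: continue
    cs=cv2.findContours((l==i).astype(np.uint8),cv2.RETR_EXTERNAL,cv2.CHAIN_APPROX_NONE)[0]
    h=cv2.convexHull(cs[0]).reshape(-1,2).astype(float)
    P=onplane('top',h,0.1735)
    (cx,cy),rad=cv2.minEnclosingCircle(P[:,:2].astype(np.float32)*1000)
    A=np.c_[2*P[:,:2],np.ones(len(P))]; sol=np.linalg.lstsq(A,(P[:,:2]**2).sum(1),rcond=None)[0]
    rr=np.sqrt(sol[2]+sol[0]**2+sol[1]**2)
    print(st[i],ce[i],cx,cy,rad,sol[:2],rr); C.append(sol[:2])
C=sorted(C,key=lambda p:-p[1])
d=C[0]-C[1]; print('sep',np.linalg.norm(d)); yaw=np.arctan2(-d[0],d[1]); print('yaw',np.degrees(yaw)); mid=(C[0]+C[1])/2; print(mid)
np.save('pose.npy',[*mid,yaw])
# head corners check
cor=np.array([[195,147],[389,193],[149,298],[337,348]])/2.6+[220,60]
P=onplane('top',cor,0.172)[:,:2]-mid
c,s=np.cos(yaw),np.sin(yaw); print(P@np.array([[c,-s],[s,c]]))
w=rect(img,*mid,yaw,0.1735,half=.13,ppm=2300); cv2.imwrite('pics/rect0.png',w)
E
```

```text
[281 145  33  33 556] [297.09172662 162.45143885] 629.20068359375 118.65205383300781 38.93452835083008 [0.62901463 0.11872653] 0.038293027648706394
[322 156  34  33 569] [338.41827768 173.05623902] 599.4191284179688 22.768877029418945 38.94282150268555 [0.59955753 0.02332797] 0.038171742425259746
sep 0.09984289927941607
yaw -17.15960126337993
[0.61428608 0.07102725]
[[ 0.1024311   0.08548098]
 [ 0.10510163 -0.09514981]
 [-0.04268832  0.0851065 ]
 [-0.04240132 -0.08711606]]
```

View pics/rect0.png

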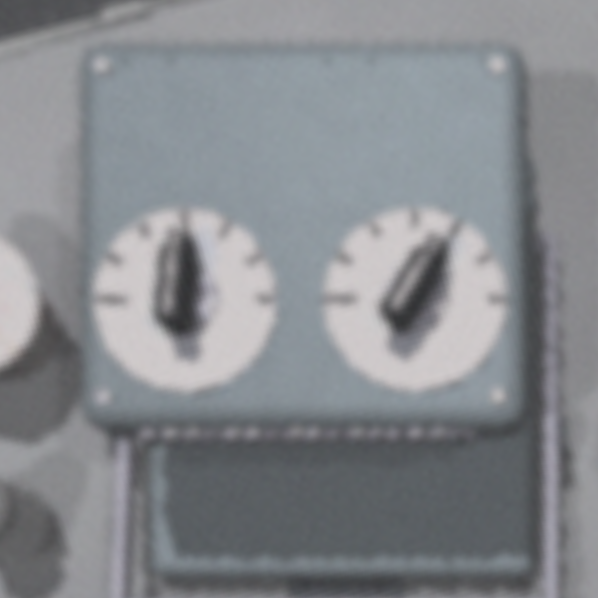

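The rectified view confirms the pose: the dials are 99.8 mm apart, and the rivets sit about 30 mm behind the dial line, as the head dimensions say. Next I measure the knob angles at the height of the knob tops.

```bash
python3 - <<'E'
from h import *
mx,my,yaw=np.load('pose.npy'); img=cv2.imread('pics/top0.png')
w=rect(img,mx,my,yaw,0.204,half=.08,ppm=5000); cv2.imwrite('pics/rect0b.png',w[200:600])
# knob dark blob around each axis -> min-area rect, at ~ z .2
g=cv2.cvtColor(w,cv2.COLOR_BGR2GRAY)
for sy in(1,-1):
    c0=(400-sy*250,400)
    m=np.zeros_like(g); cv2.circle(m,c0,150,1,-1); m=((g<85)&(m>0)).astype(np.uint8)
    cs=max(cv2.findContours(m,cv2.RETR_EXTERNAL,cv2.CHAIN_APPROX_NONE)[0],key=cv2.contourArea)
    print(cv2.minAreaRect(cs), c0)
tr=np.array([mx,my])
c,s=np.cos(yaw),np.sin(yaw); M=np.array([[c,-s],[s,c]])
print('treadle est',tr+M@[-.164,0])
pad=np.array([[183,435],[268,450],[170,480],[255,503]])/2.6+[220,60]
P=onplane('top',pad,.06)[:,:2]-tr; print(P@M, (P@M).mean(0))
E
```

```text
((188.4816131591797, 410.2620544433594), (71.05415344238281, 197.01766967773438), 14.762615203857422) (150, 400)
((678.91064453125, 417.9455871582031), (63.43552780151367, 190.960205078125), 40.81508255004883) (650, 400)
treadle est [0.45758627 0.1194129 ]
[[-0.14723877  0.04015462]
 [-0.13903278 -0.04452707]
 [-0.19264531  0.03984361]
 [-0.19157108 -0.04632083]] [-0.16762199 -0.00271242]
```

View pics/rect0b.png

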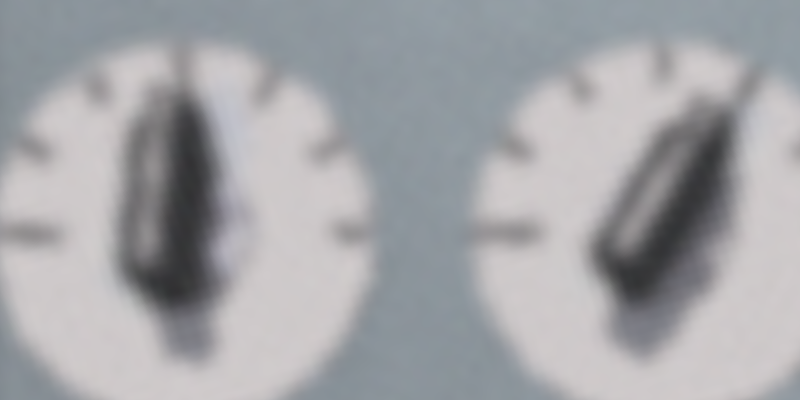

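```bash
cat >> h.py <<'E'
def dial(sy):
    mx,my,yaw=np.load('pose.npy'); return np.array([mx-np.sin(yaw)*.05*sy,my+np.cos(yaw)*.05*sy])
def plan(xyz,jaw_deg=None):
    s=r.read_state(); Rm=R.from_quat(s['eef_rot']).as_matrix()
    jy=np.degrees(np.arctan2(Rm[1,1],Rm[0,1]))
    print('t',s['time'],'pos',s['ee_pos'].round(4),'x',Rm[:,0].round(3),'y',Rm[:,1].round(3),'jaw',round(jy,2),'q7',s['joint_positions'].round(2),'F',s['ft_force'].round(1),'w',round(s['width'],4))
    print('shift cm',(Rm.T@(np.array(xyz)-s['ee_pos'])*100).round(2))
    if jaw_deg is not None:
        t=((jy-jaw_deg)+90)%180-90; print('twist units',round(t/5,2),'alt',round((t-180*np.sign(t))/5,2))
E
python3 - <<'E'
from h import *
d=dial(1);print(d,dial(-1))
plan([.45,.25,.32],68)
plan([*d,.28],68)
E
```

```text
[0.6290378  0.11880158] [0.59953436 0.02325292]
t 0.1 pos [0.2586 0.5686 0.2408] x [-0.001 -0.001 -1.   ] y [ 0.414  0.91  -0.001] jaw 65.55 q7 [-1.17  0.33 -0.06  1.46  0.02  1.35 -0.09] F [0.  1.3 0.3] w 0.0871
shift cm [ -7.89 -21.09  30.62]
twist units -0.49 alt 35.51
t 0.1 pos [0.2586 0.5686 0.2408] x [-0.001 -0.001 -1.   ] y [ 0.414  0.91  -0.001] jaw 65.55 q7 [-1.17  0.33 -0.06  1.46  0.02  1.35 -0.09] F [0.  1.3 0.3] w 0.0871
shift cm [ -3.89 -25.62  52.34]
twist units -0.49 alt 35.51
```

drive_tool(motion=[[-4,0,0,0],[-8,0,0,0],[-8,-2,3,0],[-8,-4.5,6.5,0],[-8,-7,10,0],[-8,-9.5,13.5,0],[-8,-12,17,0],[-8,-14.5,20.5,0],[-8,-17,24,0],[-8,-19.5,28,0],[-8,-21,31,0],[-8,-22,35,0],[-8,-23,39,0],[-8,-24,43,0],[-8,-25,47,-0.5],[-7,-25.6,50,-0.5],[-5,-25.6,52.3,-0.5],[-4,-25.6,52.3,-0.5],[-4,-25.6,52.3,-0.5],[-4,-25.6,52.3,-0.5]], grip=90, force=25)

```text
time: 1.77
ee_pos: [0.6281, 0.1201, 0.2809]
eef_rot: [0.134, 0.695, -0.135, 0.694]
ft_force: [-0.6, 1.5, 0.4]
width: 0.0563
```

```bash
python3 - <<'E'
from h import *
d=dial(1)
for n in("top","side"): cv2.imwrite(f"pics/{n}1.png",r.camera(n)[:,:,::-1])
plan([*d,.199],68)
E
```

```text
t 1.8667 pos [0.6285 0.1206 0.2828] x [ 0.001  0.001 -1.   ] y [0.372 0.928 0.001] jaw 68.14 q7 [-0.52  0.35  0.34  1.37 -0.12  1.43  1.01] F [-0.9 -0.6  0.3] w 0.0565
shift cm [ 8.38 -0.16  0.11]
twist units 0.03 alt -35.97
```

View pics/side1.png

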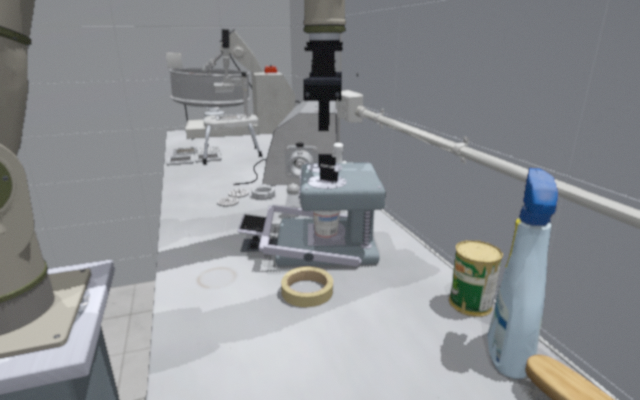

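The fingers, at side px (324,115), are above the left knob, so I go down and grip.

drive_tool(motion=[[2,-0.15,0.1,0],[4,-0.15,0.1,0],[6,-0.15,0.1,0],[7.5,-0.15,0.1,0],[8.2,-0.15,0.1,0],[8.2,-0.15,0.1,0],[8.2,-0.15,0.1,0]])

```text
time: 2.45
ee_pos: [0.6294, 0.1183, 0.2009]
eef_rot: [0.135, 0.694, -0.134, 0.695]
ft_force: [1.0, 0.7, 0.7]
width: 0.0565
```

drive_tool(motion=[[0,0,0,0],[0,0,0,0],[0,0,0,0],[0,0,0,0],[0,0,0,0],[0,0,0,0],[0,0,0,0]], grip=255, force=25)

```text
time: 3.03
ee_pos: [0.6292, 0.1177, 0.1996]
eef_rot: [0.135, 0.694, -0.135, 0.694]
ft_force: [-0.7, 0.1, 0.8]
width: 0.0177
```

```bash
python3 - <<'E'
from h import *
plan([*dial(1),.199],132.84)
E
```

```text
t 3.0333 pos [0.6292 0.1177 0.1996] x [-0.  0. -1.] y [0.374 0.927 0.   ] jaw 68.05 q7 [-0.51  0.4   0.33  1.49 -0.13  1.28  1.03] F [-0.7  0.1  0.8] w 0.0177
shift cm [ 0.06  0.1  -0.06]
twist units -12.96 alt 23.04
```

drive_tool(motion=[[0,0,0,0],[0,0,0,0],[0,0,0,0]])

```text
time: 3.28
ee_pos: [0.6296, 0.119, 0.1996]
eef_rot: [0.135, 0.694, -0.134, 0.695]
ft_force: [3.9, 3.4, -2.3]
width: 0.0117
```

Gripped at 11.7 mm, against a 12 mm bar. Now I turn it counter-clockwise by 13 units.

drive_tool(motion=[[0,0,0,-1],[0,0,0,-2],[0,0,0,-3],[0,0,0,-4],[0,0,0,-5],[0,0,0,-6],[0,0,0,-7],[0,0,0,-8],[0,0,0,-9],[0,0,0,-10],[0,0,0,-11],[0,0,0,-12],[0,0,0,-13],[0,0,0,-13],[0,0,0,-13],[0,0,0,-13]])

```text
time: 4.62
ee_pos: [0.6296, 0.1188, 0.1996]
eef_rot: [-0.259, 0.657, 0.26, 0.658]
ft_force: [3.1, 3.9, -1.5]
width: 0.0118
```

```bash
python3 - <<'E'
from h import *
plan([*dial(1),.199],132.84); print(r.read_state()['torque'])
E
```

```text
t 4.6167 pos [0.6296 0.1188 0.1996] x [ 0.001  0.001 -1.   ] y [-0.683  0.73   0.   ] jaw 133.1 q7 [-0.37  0.39  0.15  1.48 -0.06  1.27  2.11] F [ 3.1  3.9 -1.5] w 0.0118
shift cm [ 0.06  0.04 -0.04]
twist units 0.05 alt -35.95
[ 0.82258058 -0.77848422  0.05725778]
```

drive_tool(motion=[[0,0,0,0],[0,0,0,0],[0,0,0,0],[0,0,0,0],[-2,0,0,0],[-4,0,0,0],[-6,0,0,0],[-8,0,0,0],[-8,-1.2,-2,1.4],[-8,-2.5,-4.5,2.8],[-8,-3.7,-6.5,4.2],[-8,-4.9,-8.7,5.6],[-8,-4.9,-8.7,7],[-8,-4.9,-8.7,8.4],[-8,-4.9,-8.7,9.8],[-8,-4.9,-8.7,11.2],[-8,-4.9,-8.7,12.6],[-8,-4.9,-8.7,14],[-8,-4.9,-8.7,15.4],[-8,-4.9,-8.7,16.8]], grip=90)

```text
time: 6.28
ee_pos: [0.599, 0.0223, 0.2796]
eef_rot: [0.249, 0.662, -0.249, 0.662]
ft_force: [-0.0, 0.1, -0.7]
width: 0.0563
```

drive_tool(motion=[[0,0,0,1.2],[0,0,0,1.2],[0,0,0,1.2]])

```text
time: 6.53
ee_pos: [0.599, 0.0224, 0.2796]
eef_rot: [0.281, 0.649, -0.281, 0.649]
ft_force: [-0.8, 0.1, -0.7]
width: 0.0561
```

```bash
python3 - <<'E'
from h import *
cv2.imwrite("pics/top2.png",r.camera("top")[:,:,::-1]);cv2.imwrite("pics/side2.png",r.camera("side")[:,:,::-1])
plan([*dial(-1),.199],42.84)
a=cv2.imread('pics/side2.png')[110:290,200:420]; cv2.imwrite('pics/side2c.png',cv2.resize(a,None,fx=3,fy=3,interpolation=2))
a=cv2.imread('pics/top2.png')[60:290,220:480]; cv2.imwrite('pics/top2c.png',cv2.resize(a,None,fx=2.5,fy=2.5,interpolation=2))
E
```

```text
t 6.6333 pos [0.599  0.0224 0.2795] x [-0.  0. -1.] y [ 0.729  0.685 -0.   ] jaw 43.24 q7 [-0.43  0.26  0.39  1.49 -0.1   1.4   0.72] F [0.2 0.3 0.8] w 0.0563
shift cm [ 8.05  0.1  -0.02]
twist units 0.08 alt -35.92
```

View pics/side2c.png

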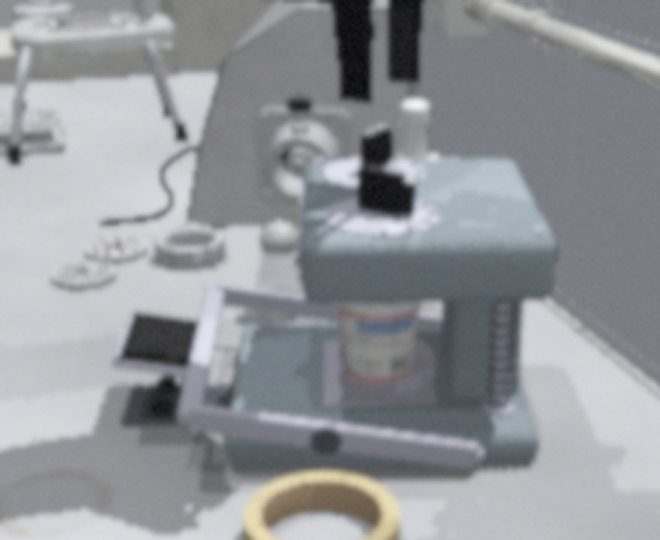

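View pics/top2c.png

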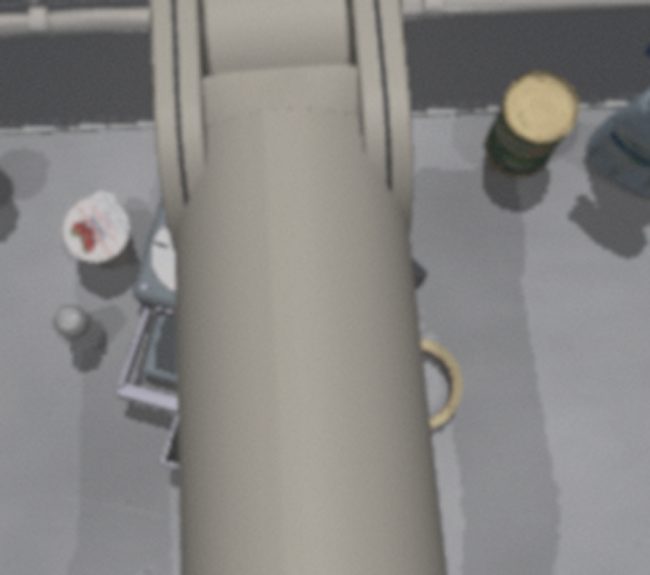

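The arm hides the dials from above. In the side crop the left knob has turned, and the fingers are above the right knob. I go down, grip and turn clockwise by 6 units.

drive_tool(motion=[[2,0.1,0,0],[4,0.1,0,0],[6,0.1,0,0],[7.5,0.1,0,0],[8,0.1,0,0],[8,0.1,0,0],[8,0.1,0,0]])

```text
time: 7.22
ee_pos: [0.6001, 0.0231, 0.2002]
eef_rot: [0.282, 0.649, -0.281, 0.649]
ft_force: [0.5, 0.5, 0.5]
width: 0.0564
```

drive_tool(motion=[[0,0,0,0],[0,0,0,0],[0,0,0,0],[0,0,0,0],[0,0,0,0],[0,0,0,0],[0,0,0,0],[0,0,0,0],[0,0,0,0],[0,0,0,0]], grip=255, force=25)

```text
time: 8.05
ee_pos: [0.6002, 0.0237, 0.1996]
eef_rot: [0.282, 0.648, -0.281, 0.649]
ft_force: [3.8, 3.1, -1.8]
width: 0.0121
```

```bash
python3 - <<'E'
from h import *
plan([*dial(-1),.199],12.84)
E
```

```text
t 8.05 pos [0.6002 0.0237 0.1996] x [ 0.001  0.001 -1.   ] y [0.73  0.683 0.001] jaw 43.08 q7 [-0.43  0.31  0.38  1.61 -0.12  1.25  0.73] F [ 3.8  3.1 -1.8] w 0.0121
shift cm [ 0.06 -0.08 -0.01]
twist units 6.05 alt -29.95
```

drive_tool(motion=[[0,0,0,1],[0,0,0,2],[0,0,0,3],[0,0,0,4],[0,0,0,5],[0,0,0,6],[0,0,0,6],[0,0,0,6],[0,0,0,6]])

```text
time: 8.8
ee_pos: [0.6004, 0.0239, 0.1996]
eef_rot: [0.44, 0.553, -0.439, 0.554]
ft_force: [5.5, 2.8, -3.5]
width: 0.0116
```

```bash
python3 - <<'E'
from h import *
plan([*dial(-1),.199],12.84)
E
```

```text
t 8.8 pos [0.6004 0.0239 0.1996] x [ 0.001  0.001 -1.   ] y [0.974 0.226 0.002] jaw 13.08 q7 [-0.49  0.32  0.46  1.61 -0.15  1.25  0.23] F [ 5.5  2.8 -3.5] w 0.0116
shift cm [ 0.06 -0.1   0.04]
twist units 0.05 alt -35.95
```

drive_tool(motion=[[0,0,0,0],[0,0,0,0],[0,0,0,0],[0,0,0,0],[-2.5,0,0,0],[-5,0,0,0],[-7.5,0,0,0],[-9.5,0,0,0],[-9.5,0,0,0]], grip=90)

```text
time: 9.55
ee_pos: [0.6012, 0.0228, 0.2991]
eef_rot: [0.442, 0.552, -0.438, 0.555]
ft_force: [0.6, -1.0, 0.2]
width: 0.0551
```

```bash
python3 - <<'E'
from h import *
mx,my,yaw=np.load('pose.npy'); c,s=np.cos(yaw),np.sin(yaw); M=np.array([[c,-s],[s,c]])
for t,sd in [((270,215.8),(271.7,206.7)),((348.8,236.9),(265,248))]:
    o1,d1=ray('top',[t]);o2,d2=ray('side',[sd]); A=np.c_[d1[0],-d2[0]]
    k=np.linalg.lstsq(A,o2-o1,rcond=None)[0]; p1=o1+k[0]*d1[0];p2=o2+k[1]*d2[0]; p=(p1+p2)/2
    print(p,'gap',np.linalg.norm(p1-p2),'coder',(p[:2]-[mx,my])@M)
p=[*(np.array([mx,my])+M@[-.164,0]),.15]
plan(p,np.degrees(yaw)+90)
plan([.40,.35,.30],np.degrees(yaw)+90)
E
```

```text
[0.51813868 0.20604563 0.05593689] gap 0.0020648947377727403 coder [-0.13170262  0.10064147]
[0.4588819  0.00430846 0.052876  ] gap 0.0035187257848895634 coder [-0.12880227 -0.1095985 ]
t 9.55 pos [0.6012 0.0228 0.2991] x [ 0.006  0.001 -1.   ] y [0.974 0.225 0.006] jaw 13.02 q7 [-0.5   0.26  0.47  1.47 -0.12  1.44  0.21] F [ 0.6 -1.   0.2] w 0.0551
shift cm [ 14.83 -11.9  -12.66]
twist units -11.96 alt 24.04
t 9.55 pos [0.6012 0.0228 0.2991] x [ 0.006  0.001 -1.   ] y [0.974 0.225 0.006] jaw 13.02 q7 [-0.5   0.26  0.47  1.47 -0.12  1.44  0.21] F [ 0.6 -1.   0.2] w 0.0551
shift cm [ -0.18 -12.23 -36.41]
twist units -11.96 alt 24.04
```

drive_tool(motion=[[0,-1,-3,-1],[0,-2,-6,-2],[0,-3,-9,-3],[0,-4,-12,-4],[0,-5,-15,-5],[0,-6,-18,-6],[0,-7,-21,-7],[0,-8,-24,-8],[0,-9,-27,-9],[0,-10,-30,-10],[0,-11,-33,-11],[0,-12,-36,-12],[0,-12,-36,-12],[0,-12,-36,-12]], grip=255)

```text
time: 10.72
ee_pos: [0.4004, 0.3479, 0.2939]
eef_rot: [0.103, 0.7, -0.103, 0.699]
ft_force: [0.5, -1.3, -0.8]
width: 0.0002
```

```bash
python3 - <<'E'
from h import *
mx,my,yaw=np.load('pose.npy'); c,s=np.cos(yaw),np.sin(yaw); M=np.array([[c,-s],[s,c]])
img=np.mean([r.camera("top")[:,:,::-1].astype(float) for _ in range(4)],0).astype(np.uint8); cv2.imwrite("pics/top3.png",img)
w=rect(img,mx,my,yaw,0.204,half=.08,ppm=5000); cv2.imwrite('pics/rect3.png',w[200:600])
p=[*(np.array([mx,my])+M@[-.164,0]),.12]
plan(p,np.degrees(yaw)+90)
E
```

```text
t 10.9167 pos [0.4025 0.3455 0.2945] x [ 0. -0. -1.] y [ 0.294  0.956 -0.   ] jaw 72.88 q7 [-0.89  0.1   0.11  1.63 -0.01  1.41  0.49] F [0.4 0.1 0.3] w 0.0003
shift cm [ 17.45 -19.98  11.91]
twist units 0.01 alt -35.99
```

View pics/rect3.png

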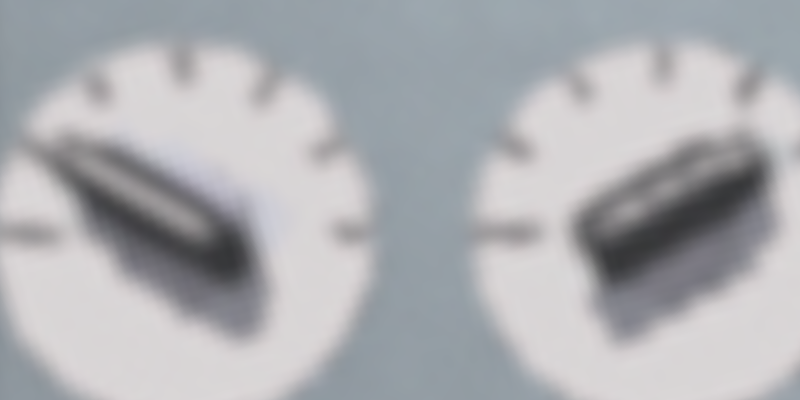

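View pics/top3.png

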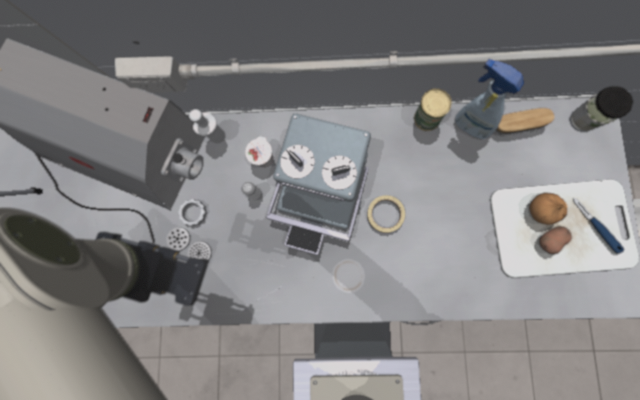

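```bash
cat >> h.py <<'E'
def lines(fn):
    mx,my,yaw=np.load('pose.npy'); img=cv2.imread(fn); w=rect(img,mx,my,yaw,0.206,half=.08,ppm=5000)
    g=cv2.cvtColor(w,cv2.COLOR_BGR2GRAY)
    for sy in(1,-1):
        c0=(400-sy*250,400); m=np.zeros_like(g); cv2.circle(m,c0,135,1,-1)
        dark=((g<100)&(m>0)).astype(np.uint8)
        cs=max(cv2.findContours(dark,cv2.RETR_EXTERNAL,cv2.CHAIN_APPROX_NONE)[0],key=cv2.contourArea)
        hull=np.zeros_like(g); cv2.drawContours(hull,[cv2.convexHull(cs)],-1,1,-1)
        hull=cv2.erode(hull,np.ones((21,21)))
        for th in(110,125,140):
            n,l,st,_=cv2.connectedComponentsWithStats(((g>th)&(hull>0)).astype(np.uint8))
            if n<2: continue
            i=1+np.argmax(st[1:,4]); ys,xs=np.nonzero(l==i)
            v=cv2.fitLine(np.c_[xs,ys].astype(np.float32),cv2.DIST_L2,0,.01,.01).ravel()
            if len(xs)<150: continue
            a=np.degrees(np.arctan2(-v[1],v[0]))  # image angle, ccw from right
            off=(c0[0]-v[2])*v[1]-(c0[1]-v[3])*v[0]
            print(fn,'L' if sy>0 else 'R',th,len(xs),'dial deg',round((180-a)%180,1),'line off axis mm',round(off/5,2))
E
python3 - <<'E'
from h import *
lines('pics/top0.png'); lines('pics/top3.png')
img=cv2.imread('pics/top3.png')
w=rect(img,*np.load('pose.npy'),0.206,half=.08,ppm=5000)
cv2.imwrite('pics/rect3L.png',cv2.resize(w[250:550,0:300],(600,600)))
E
```

```text
pics/top0.png L 110 287 dial deg 103.5 line off axis mm 2.86
pics/top0.png R 110 528 dial deg 128.4 line off axis mm 2.47
pics/top0.png R 125 244 dial deg 128.5 line off axis mm 2.16
pics/top3.png L 110 505 dial deg 19.5 line off axis mm 2.96
pics/top3.png L 125 262 dial deg 18.9 line off axis mm 2.75
```

View pics/rect3L.png

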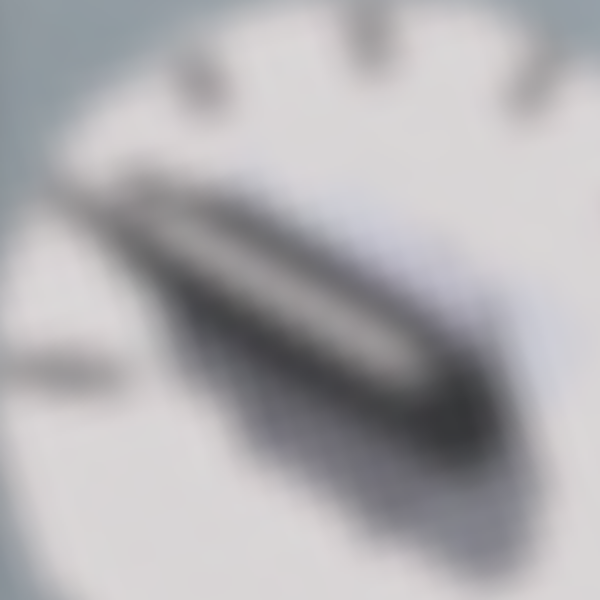

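The automatic line fit is skewed by its mask. Reading the line by eye at the left dial, from (150,215) to (415,370), gives about 30.3°. I'll do a proper ridge fit for both dials.

```bash
cat >> h.py <<'E'
def ridge(fn,guess):
    mx,my,yaw=np.load('pose.npy'); img=cv2.imread(fn); w=rect(img,mx,my,yaw,0.206,half=.08,ppm=5000)
    g=cv2.cvtColor(w,cv2.COLOR_BGR2GRAY).astype(np.float32)
    for sy,a in zip((1,-1),guess):
        c0=np.array([400-sy*250,400.])
        for it in range(3):
            t=np.radians(a); u=np.array([-np.cos(t),-np.sin(t)]); n=np.array([-u[1],u[0]])
            S=np.arange(-45,56,5.); Q=np.arange(-22,23.)
            pts=[]
            for s in S:
                P=(c0+u*s+n*Q[:,None]).astype(np.float32)
                p=cv2.remap(g,P[:,0].reshape(-1,1),P[:,1].reshape(-1,1),1).ravel()
                k=10+np.argmax(p[10:-10]); wt=np.clip(p[k-8:k+9]-max(p[k-8],p[k+8]),0,None)
                if wt.sum()>0: pts.append((s,(wt*Q[k-8:k+9]).sum()/wt.sum()))
            pts=np.array(pts); f=np.polyfit(pts[:,0],pts[:,1],1); a+=np.degrees(np.arctan(f[0]))
        print(fn,'LR'[sy<0],'deg',round(a,1),'off mm',round(f[1]/5,2),'rms mm',round(np.std(pts[:,1]-np.polyval(f,pts[:,0]))/5,2))
E
python3 - <<'E'
from h import *
ridge('pics/top0.png',(95,120)); ridge('pics/top3.png',(30,150))
img=cv2.imread('pics/top3.png')
w=rect(img,*np.load('pose.npy'),0.206,half=.08,ppm=5000)
cv2.imwrite('pics/rect3R.png',cv2.resize(w[250:550,500:800],(600,600)))
E
```

```text
pics/top0.png L deg 95.1 off mm 0.26 rms mm 0.13
pics/top0.png R deg 121.2 off mm 0.12 rms mm 0.04
pics/top3.png L deg 29.8 off mm 0.02 rms mm 0.04
pics/top3.png R deg 150.7 off mm -0.09 rms mm 0.1
```

View pics/rect3R.png

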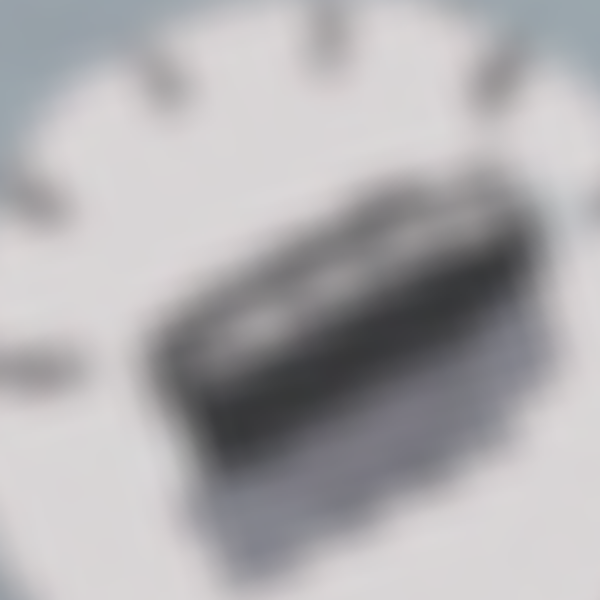

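The ridge fit gives 29.8° on the left (target 30°) and 150.7° on the right (target 150°), so both dials are right. Next I go above the treadle with the fingers closed.

drive_tool(motion=[[0,-3,1.8,0],[0,-6,3.6,0],[0,-9,5.4,0],[0,-12,7.2,0],[0,-15,9,0],[0,-18,11,0],[0,-20,11.9,0],[3,-20,11.9,0],[6,-20,11.9,0],[9,-20,11.9,0],[12,-20,11.9,0],[15,-20,11.9,0],[17,-20,11.9,0],[17.4,-20,11.9,0],[17.4,-20,11.9,0],[17.4,-20,11.9,0]])

```text
time: 12.25
ee_pos: [0.4579, 0.1204, 0.1217]
eef_rot: [0.105, 0.699, -0.104, 0.7]
ft_force: [-0.1, -0.0, 0.1]
width: 0.0006
```

```bash
python3 - <<'E'
from h import *
mx,my,yaw=np.load('pose.npy'); c,s=np.cos(yaw),np.sin(yaw); M=np.array([[c,-s],[s,c]])
cv2.imwrite("pics/side4.png",r.camera("side")[:,:,::-1])
plan([*(np.array([mx,my])+M@[-.164,0]),.079],np.degrees(yaw)+90)
a=cv2.imread('pics/side4.png')[110:290,200:420]; cv2.imwrite('pics/side4c.png',cv2.resize(a,None,fx=3,fy=3,interpolation=2))
E
```

```text
t 12.3 pos [0.4582 0.1207 0.1221] x [ 0.002  0.001 -1.   ] y [0.292 0.956 0.002] jaw 72.99 q7 [-0.66  0.1   0.32  2.01 -0.04  1.03  0.95] F [-0.2  0.8 -0.5] w 0.0004
shift cm [ 4.31 -0.15 -0.03]
twist units 0.03 alt -35.97
```

View pics/side4c.png

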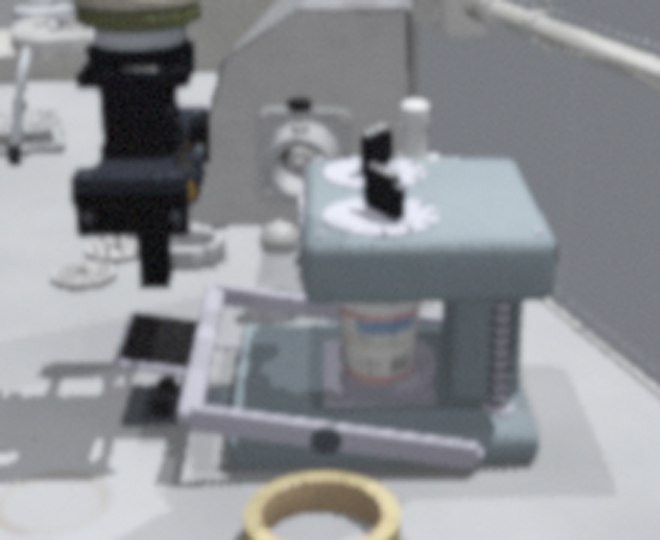

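drive_tool(motion=[[1,-0.1,0,0],[2,-0.1,0,0],[3,-0.1,0,0],[3.8,-0.1,0,0],[4.4,-0.1,0,0],[5,-0.1,0,0],[5.6,-0.1,0,0],[6.2,-0.1,0,0],[6.8,-0.1,0,0],[7.2,-0.1,0,0],[7.2,-0.1,0,0]])

```text
time: 13.22
ee_pos: [0.4566, 0.12, 0.048]
eef_rot: [0.104, 0.7, -0.104, 0.699]
ft_force: [-5.1, 0.1, 9.8]
width: 0.0001
```

drive_tool(motion=[[0.2,0,0,0],[0.4,0,0,0],[0.4,0,0,0]])

```text
time: 13.47
ee_pos: [0.4568, 0.12, 0.046]
eef_rot: [0.105, 0.7, -0.104, 0.699]
ft_force: [-16.4, -3.9, 35.9]
width: 0.0006
```

At the stop: z is 0.046 m and the force has risen to 36 N. I hold, then release.

drive_tool(motion=[[0,0,0,0],[0,0,0,0],[0,0,0,0],[0,0,0,0]])

```text
time: 13.8
ee_pos: [0.4568, 0.12, 0.0461]
eef_rot: [0.105, 0.7, -0.104, 0.699]
ft_force: [-15.5, -3.5, 34.1]
width: 0.0009
```

drive_tool(motion=[[-0.5,0,0,0],[-1.1,0,0,0],[-1.7,0,0,0],[-2.3,0,0,0],[-2.9,0,0,0],[-3.5,0,0,0],[-4.5,0,0,0],[-6,0,0,0],[-9,0,0,0],[-12,0,0,0],[-16,0,0,0],[-20,0,0,0],[-23,0,0,0]])

```text
time: 14.88
ee_pos: [0.4567, 0.1197, 0.278]
eef_rot: [0.105, 0.699, -0.104, 0.7]
ft_force: [0.0, -0.2, -0.2]
width: 0.0002
```

drive_tool(motion=[[0,3,-2,0],[0,6,-4,0],[0,9,-6,0],[0,12,-8,0],[0,15,-10,0],[0,18,-11,0],[0,20,-12,0],[0,20,-12,0],[0,20,-12,0]])

```text
time: 15.63
ee_pos: [0.3995, 0.3468, 0.2742]
eef_rot: [0.103, 0.7, -0.104, 0.699]
ft_force: [-0.4, -0.4, -0.6]
width: 0.0004
```

```bash
python3 - <<'E'
from h import *
cv2.imwrite("pics/side5.png",r.camera("side")[:,:,::-1])
img=np.mean([r.camera("top")[:,:,::-1].astype(float) for _ in range(4)],0).astype(np.uint8); cv2.imwrite("pics/top5.png",img)
ridge('pics/top5.png',(30,150))
s=r.read_state();print(s['time'],s['ee_pos'],s['ft_force'])
a=cv2.imread('pics/side5.png')[110:290,200:420]; b=cv2.imread('pics/top5.png')[60:290,200:420]
a=cv2.resize(a,(380,311));b=cv2.resize(b,(380,397));cv2.imwrite('pics/five.png',np.hstack([cv2.copyMakeBorder(a,0,86,0,0,0),b]))
E
```

```text
pics/top5.png L deg 29.8 off mm 0.05 rms mm 0.02
pics/top5.png R deg 150.2 off mm -0.1 rms mm 0.09
15.8833 [0.40083419 0.34493834 0.27479738] [ 0.08691332 -0.01750153  0.76932214]
```

View pics/five.png

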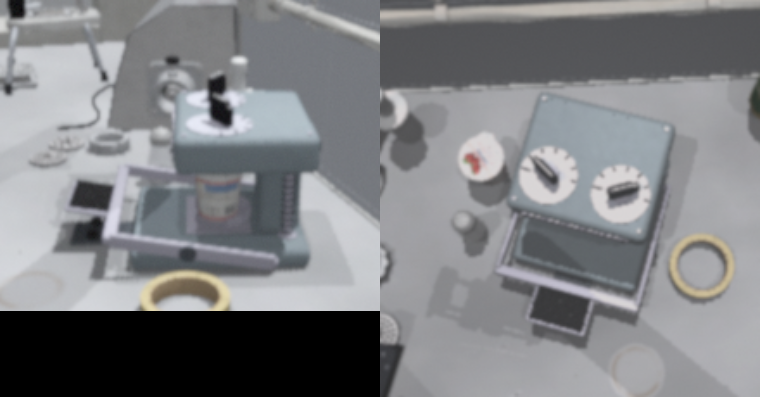

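The treadle is back up at side px (90,195) of the view, the dials are unchanged, and the tub, shaker, tape and waiting tub are in place. I hand the job in.

```bash
python3 -c "
from bench import r
print(r.close_job())"
```

```text
the job is handed in; nothing more can be done
None
```

The lid is stamped and the job is handed in, at about 16 s of the 48 s allowed.

- **Dials:** I gripped each knob and turned the left one to Tuesday and the right one to Saturday. Before pressing, the top camera read 29.8° on the left (target 30°) and 150.7° on the right (target 150°). After the press they read 29.8° and 150.2°.
- **Press:** One press with closed fingertips. The stop showed at TCP height 0.046 m, as expected from the sizes given, with the force rising from about 10 N to about 36 N. I held it there about half a second; the start of the hold is only known to within about 0.2 s.
- **After release:** By eye, the last pictures show the treadle back up and the tub, shaker, tape and waiting tub where they were. The arm was clear of everything.
- **Checks that disagreed:** My first automatic fit of the white line gave poor angles because its mask skewed it. I replaced it with a ridge fit, which agreed with the gripper's own angles to about 1°. The print on the lid can't be seen in either camera, so I did not check it directly.

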